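Fit the window and its retaining ring in the test cell

ROBOT

A 6-joint arm with a two-finger parallel gripper is mounted at the origin on the work surface. World frame = base frame: x ahead of the robot, y to its left, z up, the work surface at z = 0. Lengths are in mm, angles in rad, forces in N, time in s.
With the tool pointing down it reaches from about 275 to 750 mm from the base axis. Payload 10.2 kg.
Tool frame: the origin (TCP) lies between the finger pads; the fingertips stand 17 mm ahead of it and the grasp point (between the pads) lies 2 mm behind it; y points along the fingers, x is the direction in which the jaws open and shut, and the axes are right-handed (so a half turn about y gives the same grasp; the last joint's range is limited). The gripper opens to 85 mm and grips with 20 to 120 N. Pads are 22 mm wide; open, the fingers measure 114 mm over their backs; the gripper's body (76 mm by 85 mm) begins 54 mm behind the grasp point. The pads swing forward as they close: fully open they stand 13 mm farther back than shut.
Start: joints at [1.123, 0.313, 1.498, -0, 1.331, -0.223], TCP at [117.041, 511.794, 248.294] pointing down, gripper open.
Joint ranges: [-2.94, 2.94], [-0.97, 2.17], [0.19, 2.56], [-1.23, 4.37], [0.02, 3.11], [-2.88, 2.88]. Speed limits (rad/s): [2.39, 2.39, 3.01, 3.14, 3.14, 3.14].

INTERFACE

Orientations are given as a unit quaternion [w, x, y, z].
In Python, from rig import ctrl gives the robot as it stands.
- The arm moves only by the tool jog_arm, never from a script. Its argument "targets" is a list of rows, each an object with "offset": the shift along the tool's x, y, z in m, a list of three; "yaw": the turn about the tool's y in rad. In form: [{"offset": [dx, dy, dz], "yaw": yaw}, ...]. A call has 1 to 12 rows; each row is the pose to reach, as a shift and turn from the pose measured when the call began, along the tool's axes at that moment; what a row does not reach only later rows make up. A row lasts 1/12 s, in which the tool goes at most 41.7 mm and 7.16 degrees, less where a joint would pass 70% of its speed; a pose out of reach is approached as far as the arm can. A call with a gripper value outside its range is refused whole. "fingers" is the finger opening in m, from 0 to 0.0854, set as the call begins (left out, the last holds). The fingers move at their own pace and stop on an object; "grip_force" is the grip in N (left out, the last holds). Time passes only in rows, so rows that repeat a pose let the fingers close. It gives the time, the measured TCP pose, the force and the opening at its end, in the units of the state.
- ctrl.sense(): the state, without advancing time (a new reading comes with each control period).
- ctrl.capture(name): name is "scene" or "top" or "wrist"; returns a dict with "img" (420x560x3 uint8, red, green, blue), "intrinsics" (3x3 intrinsics, pixels), "T" (4x4, takes a point from camera to world coordinates); the wrist camera has in their place "mount" (4x4, takes a point from camera to tool coordinates, whose origin is the TCP and whose axes are the tool frame's). Camera axes: x right, y up, looking along -z (the intrinsics and any distortion apply to the point x, -y, -z); pixel columns grow to the right and rows downward; lengths in mm; the calibration is good to about 2 mm. A picture is of the moment at which its call begins: read the wrist's pose just before it. There is no depth.
- ctrl.finish_job(): hands the job in, once; it reports no verdict.
Trained networks look in the newest picture that a camera, given by its name, has taken for a name from the list of things; names that differ only in an ending like _2 or _b are one class to them, and where a whole thing is asked for, a point or a joint stands for the part that bears it (a point fixed in the world has none). Each returns a list of dicts, best first, with "score" (0 to 1); they miss things now and then, are a little off and sometimes report something else, mostly with a low value. They report only what shows in the picture. A call takes as long as a camera call. They do not tell look-alikes from the thing itself.
- ctrl.boxes_of(camera, target): "box" ([left, top, right, bottom] in pixels, round what is visible of it).
- ctrl.regions_of(camera, target): "region" (420x560 bool, what is visible of it) and "box" ([left, top, right, bottom] in pixels, round what is visible of it).
The state is a dict: "time_s": time; "joints": joint angles; "dq": joint speeds; "tau": joint torques, N m; "eef_pos": TCP position; "ee_rot": TCP orientation; "force": force on the tool from outside, world axes, zero at the start; "wrist_torque": the same for the moment, N m; "grip_width": opening from 0.0 (shut) to 1.0 (fully open).
Only numpy, scipy, OpenCV 4.12 (cv2) and the standard library are available. Lean on these libraries where they do the work, as an engineer would, in place of code of your own. Each camera call takes 0.05 s, during which the arm holds its last target.

TASK

Lay the middle-sized metal-rimmed glass window flat in the bottom of the round white test cell. Then lower the steel retaining ring onto it, its two lugs going down through the two open slots of the cell, and give the ring about a quarter turn, either way, so that both lugs are under the cell's lips and lock the window in; then let go.

Things in the scene. Friction and masses are not known exactly. Their poses are not given: they have to be found in the camera images.
- window_mid (a point): Centre of the right glass window: flat disc, 48 mm diameter, 12 mm thick, aluminium rim, grey-blue face, 56 g, lying on the table. The point is on its axis, 6 mm above its underside; z up. Two like discs lie near, 30 mm and 68 mm in diameter (the last too big for the cell); which lies where changes; at least 38 mm free between neighbours.
- ring_grip (a point): Centre of the handle bar of the steel retaining ring (180 g) standing on the table, 44 mm above its underside; z up. Bar: 48 mm long (along x), 12 thick (y), 16 high, on two end posts. Ring: 48 mm outside, 30 inside, 6 thick; two lugs, 20 mm wide, 6 thick, stick out along +x and -x, in line with the bar, 80 mm tip to tip. Same after a half turn.
- cell_seat (a point): Centre of the floor inside the fixed round white cell, 32 mm above the table; z up. The black floor is the bottom of a recess 64 mm wide, 8 deep; above that the bore is 96 mm wide. Outside: 108 mm diameter, on a foot 124 mm wide, 24 high. With window and ring in, the ring's underside is 44 mm and its bar's centre 88 mm above the table, the lugs 4 mm below the lips.
- cell_mouth (a point): Centre of the cell's open top, on its axis, 60 mm above the table; same axes as the seat. Two lips, 6 mm thick, jut inwards from the rim on the +y and -y sides to 32 mm from the axis; between them two open slots, each about 85 degrees wide, lie along +x and -x, above two small steel hose ports. Locked: the ring's bar lies along y, lugs under the lips; it turns freely.
There are look-alikes about, which are no part of the job. Leave any orange or yellow look-alike of the part that bears window_mid alone. Leave any purple look-alike of the part that bears ring_grip alone.

How it is judged (in metres and radians):
On the way, in this order (a step that is already met when the one before it is completed fails the run):
1. the right window lies flat on the floor of the cell, and the ring is not in yet (z of window_mid in the frame of cell_seat below 0.01 m and horizontal distance between window_mid and cell_seat below 0.012 m and angle between window_mid's own z axis and vertical below 0.12 rad and horizontal distance between ring_grip and cell_seat above 0.06 m), for 0.2 s.
2. the ring has come down on the window with its lugs through the slots (z of ring_grip in the frame of cell_seat below 0.063 m and horizontal distance between ring_grip and cell_seat below 0.015 m and angle between the x axis of ring_grip and the x axis of cell_seat, either way round below 0.75 rad), for 0.04 s.
At the end, for the whole second after the job is handed in: The right window lies flat on the cell's floor (centre within 12 mm of the axis), the ring lies level on it inside the cell (within 15 mm of the axis, not more than 5 mm too high) with its lugs under the lips, that is turned at least 56 degrees from the slots, and both are at rest (z of window_mid in the frame of cell_seat below 0.01 m and horizontal distance between window_mid and cell_seat below 0.012 m and angle between window_mid's own z axis and vertical below 0.12 rad and z of ring_grip in the frame of cell_seat below 0.061 m and horizontal distance between ring_grip and cell_seat below 0.015 m and angle between ring_grip's own z axis and vertical below 0.15 rad and angle between the x axis of ring_grip and the x axis of cell_seat, either way round above 0.98 rad and linear speed of each of ring, window below 0.02 m/s); the robot touches nothing.
It also fails if it takes over 50 s, if anything falls off the work surface, if the arm or the gripper's body presses on something with over 40 N, if the wrist force passes 120 N, or if a joint passes its speed limit or range.

## Working session

There is one attempt and no reset: what is moved stays moved. The work goes in short steps, Python scripts to look and compute and a tool call to move; the robot and the scene stay as the last step left them, time stands still between calls to the robot, and variables do not carry over. Pictures are saved under pics/ and viewed, and the job is handed in when it is done.

Besides the shell and the picture viewer there is one more tool, called after ">>>" by a JSON object that holds its "api" and its "payload". jog_arm: Moves the arm, as the interface text tells. Its arguments: {"type":"object","properties":{"targets":{"type":"array"},"fingers":{"type":"number"},"grip_force":{"type":"number"}},"required":["targets"]}

```bash
ls; mkdir -p pics
cat > h.py <<'E'
import numpy as np, cv2
from rig import ctrl
from scipy.spatial.transform import Rotation as R
def q2R(q): return R.from_quat([q[1],q[2],q[3],q[0]]).as_matrix()
def cap(name,fn=None):
    s=ctrl.sense(); c=ctrl.capture(name)
    if name=='wrist':
        T=np.eye(4);T[:3,:3]=q2R(s['ee_rot']);T[:3,3]=s['eef_pos']; c['T']=T@np.array(c['mount'])
    if fn: cv2.imwrite('pics/'+fn,c['img'][:,:,::-1])
    return c
def ray(c,u,v):
    K=np.array(c['intrinsics']);p=np.linalg.solve(K,[u,v,1.]);d=np.array([p[0],-p[1],-p[2]])
    T=np.array(c['T']);return T[:3,3],T[:3,:3]@d
def onz(c,u,v,z):
    o,d=ray(c,u,v);return o+d*(z-o[2])/d[2]
def proj(c,P):
    T=np.array(c['T']);p=T[:3,:3].T@(np.array(P,float)-T[:3,3]);K=np.array(c['intrinsics'])
    q=K@np.array([p[0],-p[1],-p[2]]);return q[:2]/q[2]
E
python3 - <<'E'
from h import *
np.set_printoptions(precision=3,suppress=True)
s=ctrl.sense();print(s)
for n in ['scene','top','wrist']:
    c=cap(n,n+'0.png');print(n,c.keys(),np.array(c['intrinsics']),np.array(c['T']))
    for t in ['window_mid','ring_grip','cell_seat','cell_mouth']:
        for f in ('boxes_of',):
            try: print(t,[(round(float(d['score']),2),np.round(d['box'])) for d in ctrl.boxes_of(n,t)])
            except Exception as e: print(t,e)
E
```

```text
pics
{'time_s': 0.0, 'joints': array([ 1.123,  0.313,  1.498,  0.   ,  1.331, -0.223]), 'dq': array([ 0.001,  0.003,  0.002, -0.001, -0.002, -0.001]), 'tau': array([  0.   , -41.228, -25.974,  -0.   ,   0.004,   0.   ]), 'eef_pos': array([116.937, 511.559, 247.732]), 'ee_rot': array([-0.553,  0.553,  0.44 , -0.441]), 'force': array([ 0.402, -0.729,  0.259]), 'wrist_torque': array([ 0.   ,  0.022, -0.019]), 'grip_width': 1.0011974293788148}
scene dict_keys(['img', 'intrinsics', 'T']) [[430.168   0.    270.719]
 [  0.    430.168 207.721]
 [  0.      0.      1.   ]] [[  -0.147   -0.652    0.743 1266.073]
 [   0.989   -0.108    0.101   98.39 ]
 [   0.015    0.75     0.661  731.513]
 [   0.       0.       0.       1.   ]]
window_mid [(0.84, array([321., 235., 344., 254.])), (0.66, array([366., 245., 381., 260.]))]
ring_grip [(0.89, array([166., 171., 185., 202.])), (0.63, array([143., 196., 165., 224.]))]
cell_seat [(0.64, array([225., 191., 282., 236.]))]
cell_mouth [(0.56, array([226., 186., 288., 241.]))]
top dict_keys(['img', 'intrinsics', 'T']) [[475.571   0.    275.803]
 [  0.    47
[... 162 characters left out ...]
   0.       0.       0.       1.   ]]
window_mid [(0.89, array([207., 193., 229., 211.])), (0.59, array([162., 193., 184., 208.])), (0.53, array([156., 150., 178., 173.]))]
ring_grip [(0.91, array([408., 201., 431., 232.])), (0.78, array([397., 249., 416., 285.]))]
cell_seat [(0.63, array([276., 202., 332., 261.]))]
cell_mouth [(0.82, array([275., 203., 335., 258.]))]
wrist dict_keys(['img', 'intrinsics', 'mount', 'T']) [[302.446   0.    277.249]
 [  0.    302.446 212.428]
 [  0.      0.      1.   ]] [[  0.223  -0.932  -0.286  43.227]
 [  0.975   0.213   0.066 527.668]
 [ -0.     -0.294   0.956 374.203]
 [  0.      0.      0.      1.   ]]
window_mid []
ring_grip []
cell_seat []
cell_mouth []
```

View pics/top0.png

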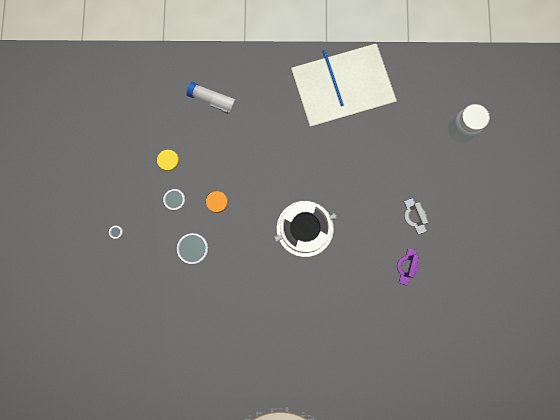

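View pics/scene0.png

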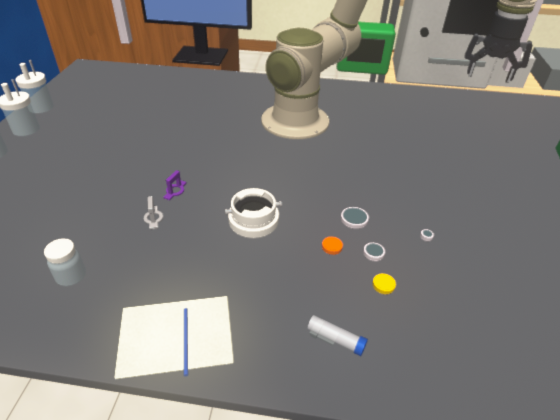

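View pics/wrist0.png

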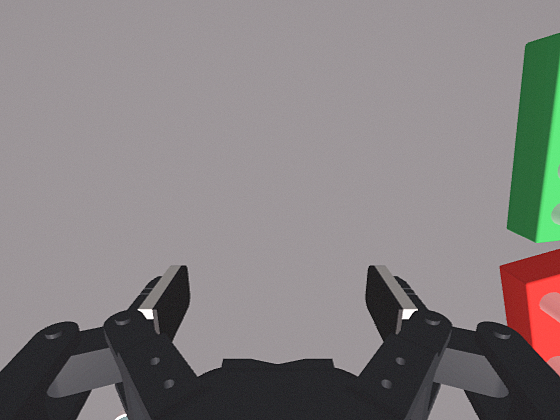

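Run:
```python
import cv2
a=cv2.imread('pics/top0.png')
cv2.imwrite('pics/top0_c.png',cv2.resize(a[130:300,140:340],None,fx=4,fy=4,interpolation=2)[:600,:800])
cv2.imwrite('pics/top0_d.png',cv2.resize(a[180:300,260:450],None,fx=4,fy=4,interpolation=2))
```

```text
(no output)
```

View crops.

View pics/top0_c.png

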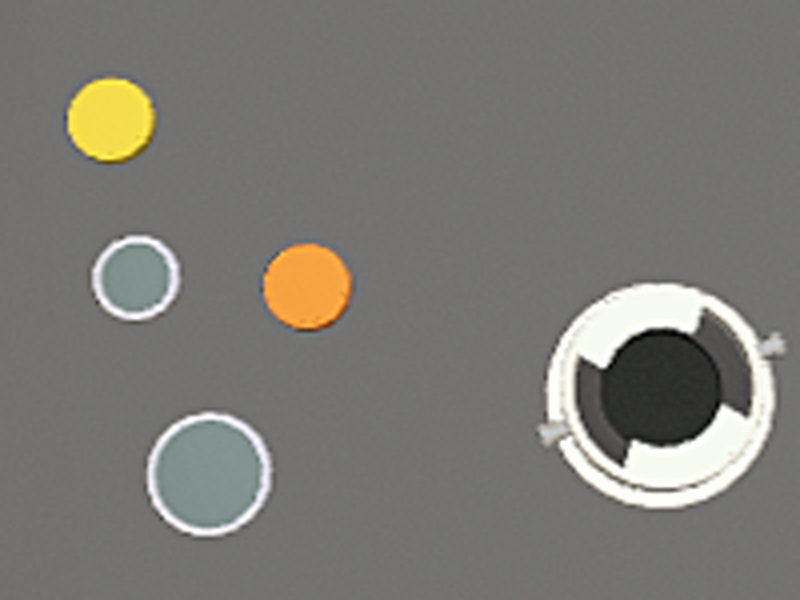

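View pics/top0_d.png

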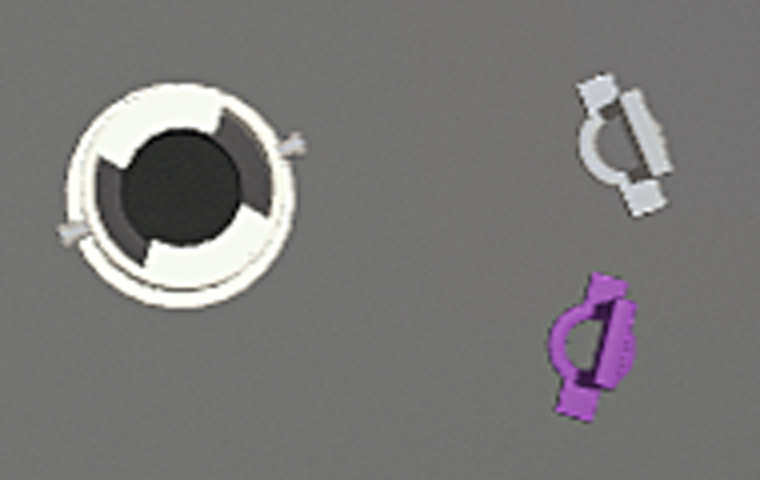

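Run:
```python
from h import *
np.set_printoptions(precision=1,suppress=True)
cs={n:cap(n) for n in ('top','scene')}
print(q2R(ctrl.sense()['ee_rot']))
for n,c in cs.items():
    for t,z in [('window_mid',12),('ring_grip',44),('cell_seat',32),('cell_mouth',60)]:
        for d in ctrl.regions_of(n,t):
            m=d['region'].astype(np.uint8);M=cv2.moments(m,True)
            u,v=M['m10']/M['m00'],M['m01']/M['m00']
            cn=max(cv2.findContours(m,0,1)[0],key=cv2.contourArea)
            el=cv2.fitEllipse(cn) if len(cn)>5 else None
            r=cv2.minAreaRect(cn)
            print(n,t,round(float(d['score']),2),np.array(d['box']),(round(u,1),round(v,1)),onz(c,u,v,z),M['m00'], np.array(el[0]),np.array(el[1]),el[2])
```

```text
[[ 0.2  0.  -1. ]
 [ 1.   0.   0.2]
 [ 0.  -1.  -0. ]]
top window_mid 0.91 [207.8 191.8 228.4 212.9] (216.3, 201.8) [557.8 144.9  12. ] 357.0 [216.3 201.8] [20.5 20.5] 131.66409301757812
top window_mid 0.88 [156.7 150.1 175.4 169.9] (166.9, 159.9) [652.9 259.3  12. ] 329.0 [166.9 159.9] [18.9 20.3] 104.19696807861328
top window_mid 0.82 [160.8 190.2 184.3 211.6] (173.8, 199.3) [562.6 240.   12. ] 372.0 [173.8 199.3] [20.7 21.1] 113.05265045166016
top ring_grip 0.68 [397.9 251.9 417.7 284.3] (407.6, 266.7) [ 416.9 -267.9   44. ] 441.0 [407.1 266.5] [18.5 34.6] 14.394551277160645
top ring_grip 0.58 [409.7 200.9 429.9 231.6] (415.6, 215.7) [ 525.8 -288.2   44. ] 386.0 [414.9 215.8] [18.3 33.6] 158.5011444091797
top cell_seat 0.57 [274.4 199.4 334.1 257.9] (304.2, 228.6) [497.1 -50.   32. ] 2602.0 [304.3 228.6] [55.1 59. ] 67.05579376220703
top cell_mouth 0.72 [275.9 201.9 336.9 256.7] (304.0, 228.7) [493.7 -48.3  60. ] 2599.0 [304.1 228.7] [55.5 58.3] 76.76165771484375
scene window_mid 0.67 [362.3 241.7 381.3 261. ] (373.2, 251.1) [566.8 241.4  12. ] 340.0 [373.2 251.1] [18.4 21.6] 101.04943084716797
scene window_mid 0.66 [370.9 269.8 398.  293.4] (383.4, 283.2) [657.4 260.   12. ] 389.0 [383.4 283.2] [19.5 23.4] 111.40518188476562
scene window_mid 0.57 [322.6 235.7 342.2 253.7] (332.4, 245.2) [563.2 148.7  12. ] 296.0 [332.5 245.2] [17.  20.2] 91.11302947998047
scene ring_grip 0.85 [163.1 168.  185.7 199.6] (173.6, 185.0) [ 446.8 -264.4   44. ] 393.0 [173.9 185.3] [18.7 28.9] 21.582622528076172
scene ring_grip 0.53 [144.9 194.7 164.5 227.6] (152.2, 214.2) [ 561.6 -279.2   44. ] 331.0 [152.3 213.9] [16.4 30.6] 172.06259155273438
scene cell_seat 0.6 [223.4 189.9 282.9 237.9] (253.3, 213.1) [505.9 -46.8  32. ] 2047.0 [253.4 213. ] [48.7 52.1] 79.83070373535156
scene cell_mouth 0.96 [225.  188.6 283.1 240.5] (252.9, 212.8) [535.6 -42.2  60. ] 2112.0 [252.9 212.8] [49.9 52.5] 81.02172088623047
```

Run:
```python
from h import *
np.set_printoptions(precision=1,suppress=True)
c=cap('top')
def ang(a,b):
    d=b-a;return np.degrees(np.arctan2(d[1],d[0])),np.linalg.norm(d)
a,b=onz(c,282.5,237.5,38),onz(c,332.5,216.75,38);print('ports',a,b,(a+b)/2,ang(a,b))
a,b=onz(c,409.25,203,6),onz(c,421.25,229.25,6);print('lugs',a,b,(a+b)/2,ang(a,b))
# black floor
img=c['img'].astype(int);m=(img.max(2)<48).astype(np.uint8);m[:195]=0;m[265:]=0;m[:,:270]=0;m[:,340:]=0
M=cv2.moments(m,True);print('floor',M['m00'],onz(c,M['m10']/M['m00'],M['m01']/M['m00'],32))
d=cap('scene')
a=cv2.imread('pics/scene0.png');cv2.imwrite('pics/s_c.png',cv2.resize(a[160:260,130:300],None,fx=4,fy=4,interpolation=2))
print(ctrl.sense()['time_s'])
R0=q2R(ctrl.sense()['ee_rot']);p=ctrl.sense()['eef_pos']
for T in [(563,240,200)]:
    print('off',R0.T@(np.array(T)-p))
```

```text
ports [476.9  -3.2  38. ] [ 522.8 -110.8   38. ] [499.8 -57.   38. ] (np.float64(-66.87573355625365), np.float64(116.99428312415276))
lugs [ 559.8 -285.7    6. ] [ 501.1 -310.5    6. ] [ 530.4 -298.1    6. ] (np.float64(-157.10850148672995), np.float64(63.76513540853344))
floor 366.0 [503.  -49.8  32. ]
1.35
off [-165.6   48.3 -495.3]
```

View pics/s_c.png

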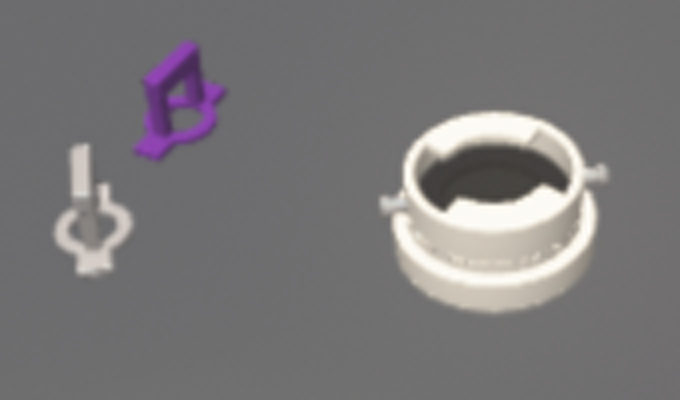

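>>> {"api": "jog_arm", "payload": {"targets": [{"offset": [-0.166, 0.048, -0.495], "yaw": -0.628}, {"offset": [-0.166, 0.048, -0.495], "yaw": -0.628}, {"offset": [-0.166, 0.048, -0.495], "yaw": -0.628}, {"offset": [-0.166, 0.048, -0.495], "yaw": -0.628}, {"offset": [-0.166, 0.048, -0.495], "yaw": -0.628}, {"offset": [-0.166, 0.048, -0.495], "yaw": -0.628}, {"offset": [-0.166, 0.048, -0.495], "yaw": -0.628}, {"offset": [-0.166, 0.048, -0.495], "yaw": -0.628}, {"offset": [-0.166, 0.048, -0.495], "yaw": -0.628}, {"offset": [-0.166, 0.048, -0.495], "yaw": -0.628}, {"offset": [-0.166, 0.048, -0.495], "yaw": -0.628}, {"offset": [-0.166, 0.048, -0.495], "yaw": -0.628}], "fingers": 0.065}}

```text
time_s: 2.35
eef_pos: [522.3, 263.9, 204.7]
ee_rot: [-0.39, 0.39, 0.59, -0.59]
force: [0.6, 1.1, -0.1]
grip_width: 0.759
```

Run:
```python
from h import *
np.set_printoptions(precision=2,suppress=True)
s=ctrl.sense();print(s['eef_pos'],s['joints'],s['grip_width'],q2R(s['ee_rot']))
c=cap('wrist','w1.png');print(c['T'])
print(proj(c,(564,240,12)))
for d in ctrl.regions_of('wrist','window_mid'):
    m=d['region'].astype(np.uint8);cn=max(cv2.findContours(m,0,1)[0],key=cv2.contourArea)
    u,v=cv2.fitEllipse(cn)[0];print(d['score'],d['box'],u,v,onz(c,u,v,12))
```

```text
[522.31 263.85 204.71] [ 0.27  0.48  1.37  0.    1.29 -1.71] 0.7592854046205969 [[-0.39  0.   -0.92]
 [ 0.92  0.   -0.39]
 [ 0.   -1.   -0.  ]]
[[ -0.39  -0.88  -0.27 452.58]
 [  0.92  -0.37  -0.11 233.79]
 [ -0.    -0.29   0.96 330.63]
 [  0.     0.     0.     1.  ]]
[243.21 218.53]
0.97 [217.5, 268.7, 251.9, 309.0] 232.2519989013672 288.4210510253906 [651.11 259.74  12.  ]
0.78 [219.4, 198.2, 267.9, 236.5] 244.88758850097656 216.74574279785156 [561.33 240.96  12.  ]
0.59 [142.1, 158.3, 188.0, 207.2] 163.9961700439453 181.08847045898438 [557.92 146.92  12.  ]
```

View pics/w1.png

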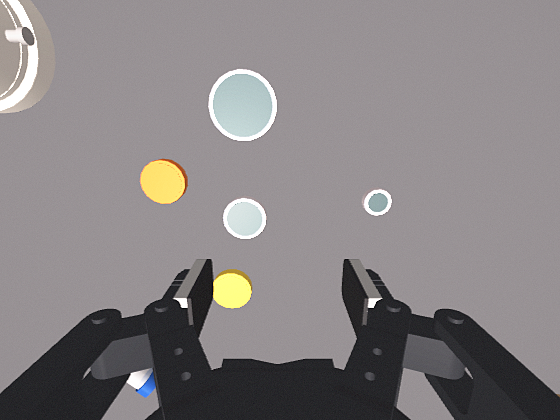

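Run:
```python
from h import *
np.set_printoptions(precision=2,suppress=True)
c=cap('wrist');s=ctrl.sense();Rm=q2R(s['ee_rot'])
for y in (0,4,8,12,17):
  for z in (-11,11):
    print(y,z,proj(c,s['eef_pos']+Rm@[-32.5,y,z]),proj(c,s['eef_pos']+Rm@[32.5,y,z]))
t=np.array([562,240.3,60]);print('off',Rm.T@(t-s['eef_pos']),s['time_s'])
a=cv2.imread('pics/w1.png');cv2.imwrite('pics/w1c.png',cv2.resize(a[240:420,130:430],None,fx=2.6,fy=2.6))
```

```text
0 -11 [215.61 306.36] [351.04 306.27]
0 11 [212.65 264.9 ] [354.39 264.77]
4 -11 [217.2  301.56] [349.16 301.48]
4 11 [214.39 261.  ] [352.33 260.87]
8 -11 [218.72 297.01] [347.37 296.92]
8 11 [216.05 257.3 ] [350.39 257.18]
12 -11 [220.16 292.67] [345.67 292.59]
12 11 [217.62 253.8 ] [348.54 253.67]
17 -11 [221.87 287.55] [343.66 287.46]
17 11 [219.48 249.65] [346.35 249.53]
off [-36.83 143.8  -27.68] 2.5
```

View pics/w1c.png

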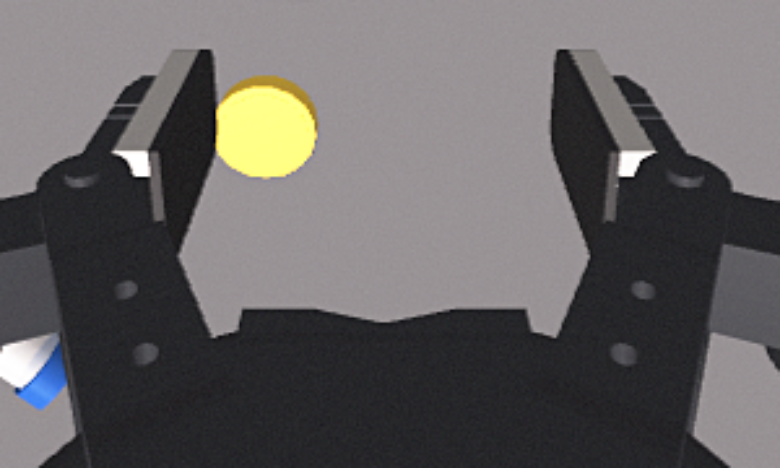

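>>> {"api": "jog_arm", "payload": {"targets": [{"offset": [-0.037, 0.1, -0.0275], "yaw": 0}, {"offset": [-0.037, 0.14, -0.0275], "yaw": 0}, {"offset": [-0.037, 0.14, -0.0275], "yaw": 0}, {"offset": [-0.037, 0.14, -0.0275], "yaw": 0}, {"offset": [-0.037, 0.14, -0.0275], "yaw": 0}, {"offset": [-0.037, 0.14, -0.0275], "yaw": 0}, {"offset": [-0.037, 0.14, -0.0275], "yaw": 0}, {"offset": [-0.037, 0.14, -0.0275], "yaw": 0}], "fingers": 0.057, "grip_force": 40}}

```text
time_s: 3.17
eef_pos: [562.5, 241.0, 66.4]
ee_rot: [-0.39, 0.391, 0.59, -0.589]
force: [0.4, 0.4, 0.6]
grip_width: 0.668
```

Run:
```python
from h import *
np.set_printoptions(precision=2,suppress=True)
s=ctrl.sense();print(s['eef_pos'],s['joints'],s['grip_width'],s['time_s'])
c=cap('wrist','w2.png');Rm=q2R(s['ee_rot'])
print(proj(c,(562,240.3,12)))
w=s['grip_width']*85.4/2
for y in (4,8,12,17): print(y,proj(c,s['eef_pos']+Rm@[-w,y,11]),proj(c,s['eef_pos']+Rm@[w,y,11]))
for d in ctrl.regions_of('wrist','window_mid'):
    m=d['region'].astype(np.uint8);cn=max(cv2.findContours(m,0,1)[0],key=cv2.contourArea)
    u,v=cv2.fitEllipse(cn)[0];print(d['score'],d['box'],u,v,onz(c,u,v,12))
```

```text
[562.45 240.98  66.38] [ 0.21  0.69  1.42 -0.    1.03 -1.76] 0.667941569525606 3.1667
[277.29 241.8 ]
4 [217.9  262.94] [338.32 262.97]
8 [219.45 259.22] [336.74 259.25]
12 [220.92 255.68] [335.24 255.71]
17 [222.65 251.5 ] [333.47 251.53]
0.77 [222.5, 320.4, 285.4, 364.2] 253.54722595214844 343.6692810058594 [641.62 255.43  12.  ]
0.67 [239.2, 208.8, 319.0, 275.5] 278.1737365722656 240.7372589111328 [561.1  240.54  12.  ]
0.61 [97.2, 142.0, 177.8, 220.5] 137.42724609375 178.84471130371094 [557.19 146.67  12.  ]
```

View pics/w2.png

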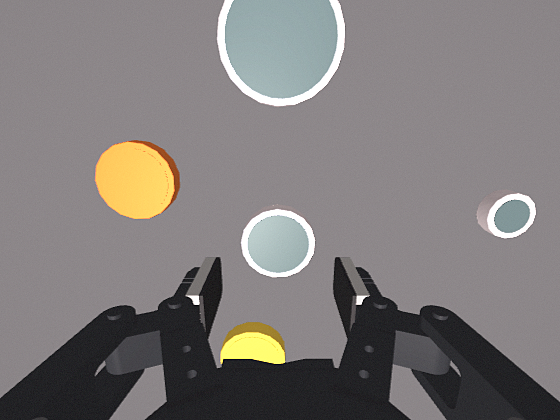

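>>> {"api": "jog_arm", "payload": {"targets": [{"offset": [0, 0.03, 0.001], "yaw": 0}, {"offset": [0, 0.044, 0.001], "yaw": 0}, {"offset": [0, 0.048, 0.001], "yaw": 0}, {"offset": [0, 0.048, 0.001], "yaw": 0}, {"offset": [0, 0.048, 0.001], "yaw": 0}, {"offset": [0, 0.048, 0.001], "yaw": 0}]}}

```text
time_s: 3.77
eef_pos: [562.2, 240.6, 19.2]
ee_rot: [-0.39, 0.392, 0.591, -0.588]
force: [0.4, 0.5, 1.4]
grip_width: 0.664
```

Run:
```python
from h import *
s=ctrl.sense();print(s['eef_pos'],s['force'],s['grip_width'],s['time_s'])
c=cap('wrist','w3.png')
```

```text
[562.20057247 240.57412629  19.22708442] [0.3532859  0.51420685 1.3716501 ] 0.6639837970515563 3.7667
```

View pics/w3.png

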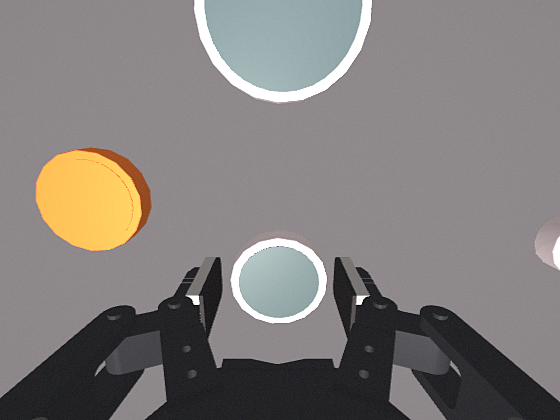

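>>> {"api": "jog_arm", "payload": {"targets": [{"offset": [0, 0.003, 0], "yaw": 0}, {"offset": [0, 0.005, 0], "yaw": 0}, {"offset": [0, 0.005, 0], "yaw": 0}, {"offset": [0, 0.005, 0], "yaw": 0}]}}

```text
time_s: 4.15
eef_pos: [562.1, 240.5, 14.1]
ee_rot: [-0.39, 0.392, 0.59, -0.588]
force: [0.0, 0.1, -1.3]
grip_width: 0.669
```

>>> {"api": "jog_arm", "payload": {"targets": [{"offset": [0, 0, 0], "yaw": 0}, {"offset": [0, 0, 0], "yaw": 0}, {"offset": [0, 0, 0], "yaw": 0}, {"offset": [0, 0, 0], "yaw": 0}, {"offset": [0, 0, 0], "yaw": 0}, {"offset": [0, 0, 0], "yaw": 0}], "fingers": 0.04, "grip_force": 30}}

```text
time_s: 4.65
eef_pos: [562.6, 240.6, 14.7]
ee_rot: [-0.389, 0.392, 0.591, -0.588]
force: [-0.5, -0.7, 5.7]
grip_width: 0.544
```

Run:
```python
from h import *
s=ctrl.sense();print(s['eef_pos'],s['force'],s['grip_width'],s['grip_width']*85.4,s['time_s'])
c=cap('wrist','w4.png')
```

```text
[562.58287742 240.58068374  14.69542895] [-0.54438493 -0.66144795  5.65327253] 0.5437516227679621 46.43638858438396 4.65
```

View pics/w4.png

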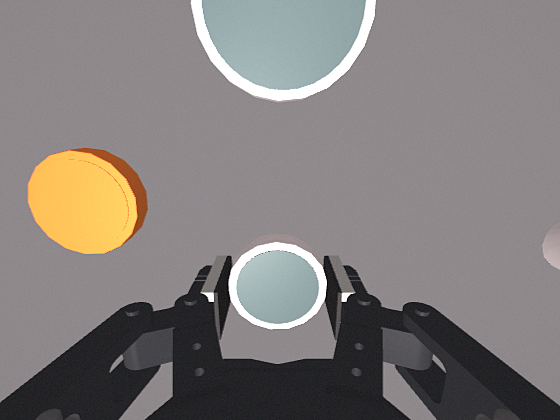

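>>> {"api": "jog_arm", "payload": {"targets": [{"offset": [0, 0, 0], "yaw": 0}, {"offset": [0, 0, 0], "yaw": 0}, {"offset": [0, -0.004, 0], "yaw": 0}, {"offset": [0, -0.004, 0], "yaw": 0}, {"offset": [0, -0.004, 0], "yaw": 0}], "fingers": 0.055}}

```text
time_s: 5.12
eef_pos: [562.6, 240.6, 18.9]
ee_rot: [-0.389, 0.392, 0.591, -0.588]
force: [0.6, 0.8, -0.6]
grip_width: 0.645
```

>>> {"api": "jog_arm", "payload": {"targets": [{"offset": [0, 0, 0], "yaw": 0}, {"offset": [0, 0, 0], "yaw": 0}, {"offset": [0, 0, 0], "yaw": 0}, {"offset": [0, 0, 0], "yaw": 0}, {"offset": [0, 0, 0], "yaw": 0}, {"offset": [0, 0, 0], "yaw": 0}], "fingers": 0.04, "grip_force": 30}}

```text
time_s: 5.62
eef_pos: [562.7, 240.6, 19.1]
ee_rot: [-0.389, 0.392, 0.591, -0.588]
force: [-2.0, -0.9, 5.5]
grip_width: 0.542
```

>>> {"api": "jog_arm", "payload": {"targets": [{"offset": [0, -0.01, 0], "yaw": 0}, {"offset": [0, -0.04, 0], "yaw": 0}, {"offset": [0, -0.08, 0], "yaw": 0}, {"offset": [0, -0.12, 0], "yaw": 0}, {"offset": [0, -0.12, 0], "yaw": 0}, {"offset": [0, -0.12, 0], "yaw": 0}]}}

```text
time_s: 6.12
eef_pos: [562.8, 240.7, 141.7]
ee_rot: [-0.388, 0.393, 0.592, -0.587]
force: [0.7, -0.7, -1.0]
grip_width: 0.542
```

Run:
```python
from h import *
s=ctrl.sense();print(s['eef_pos'],s['force'],s['grip_width'],s['grip_width']*85.4,s['time_s'])
c=cap('wrist','w5.png');cap('scene','s5.png')
a=cv2.imread('pics/s5.png');cv2.imwrite('pics/s5c.png',cv2.resize(a[120:290,250:450],None,fx=4,fy=4)[:600])
Rm=q2R(s['ee_rot']);t=np.array([500,-50,150]);print(Rm.T@(t-s['eef_pos']))
```

```text
[562.83939362 240.73886365 141.66288613] [ 0.69993082 -0.66649271 -0.9768901 ] 0.5424545527185488 46.32561880216407 6.1167
[-243.28050038   -9.61143062  171.08361182]
```

View pics/w5.png

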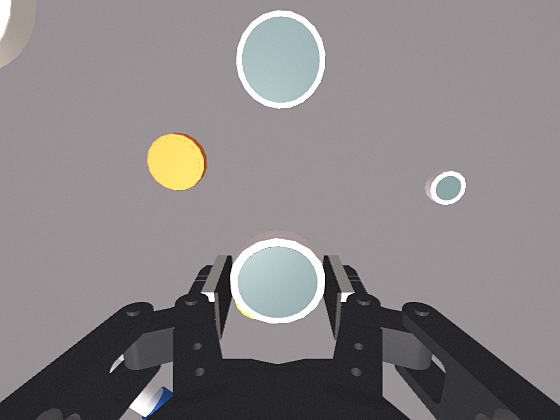

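View pics/s5c.png

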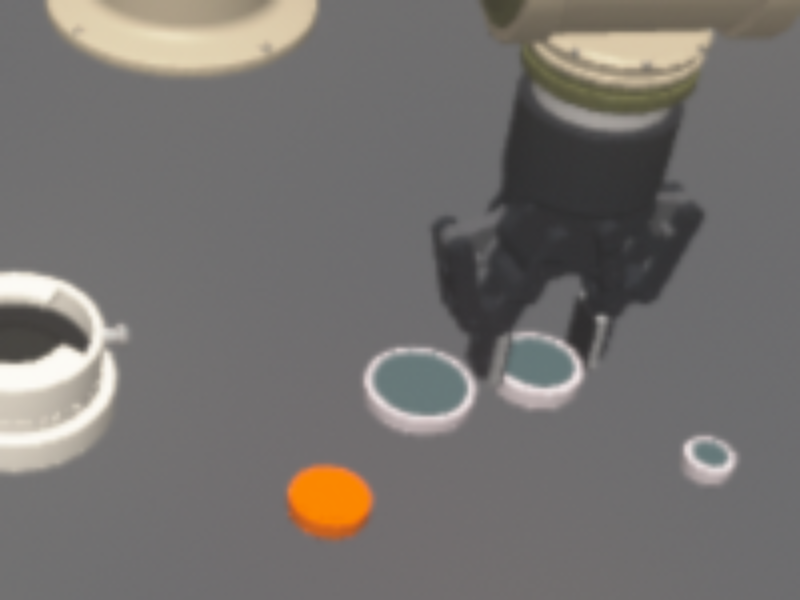

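>>> {"api": "jog_arm", "payload": {"targets": [{"offset": [-0.243, -0.01, 0.081], "yaw": 0}, {"offset": [-0.243, -0.01, 0.081], "yaw": 0}, {"offset": [-0.243, -0.01, 0.081], "yaw": 0}, {"offset": [-0.243, -0.01, 0.081], "yaw": 0}, {"offset": [-0.243, -0.01, 0.081], "yaw": 0}, {"offset": [-0.243, -0.01, 0.081], "yaw": 0}, {"offset": [-0.243, -0.01, 0.081], "yaw": 0}, {"offset": [-0.243, -0.01, 0.081], "yaw": 0}, {"offset": [-0.243, -0.01, 0.081], "yaw": 0}, {"offset": [-0.243, -0.01, 0.081], "yaw": 0}]}}

```text
time_s: 7.05
eef_pos: [581.1, -13.5, 147.4]
ee_rot: [-0.39, 0.391, 0.591, -0.589]
force: [0.1, 0.5, 0.5]
grip_width: 0.539
```

Run:
```python
from h import *
np.set_printoptions(precision=2,suppress=True)
s=ctrl.sense();print(s['eef_pos'],s['joints'],s['grip_width'],s['time_s'],s['dq'])
c=cap('wrist','w6.png');Rm=q2R(s['ee_rot']);np.savez('w6.npz',T=c['T'],K=c['intrinsics'])
print(Rm,proj(c,(500,-50,32)),proj(c,(500,-50,60)))
a=cv2.imread('pics/w6.png');cv2.imwrite('pics/w6c.png',cv2.resize(a[60:330,100:460],None,fx=2.2,fy=2.2))
```

```text
[581.11 -13.54 147.37] [-0.23  0.53  1.46  0.    1.16 -2.2 ] 0.5386035123492623 7.05 [ 0.01 -0.01 -0.   -0.    0.   -0.  ]
[[-0.39  0.   -0.92]
 [ 0.92  0.   -0.39]
 [ 0.   -1.   -0.  ]] [275.35 101.01] [275.08  98.65]
```

View pics/w6.png

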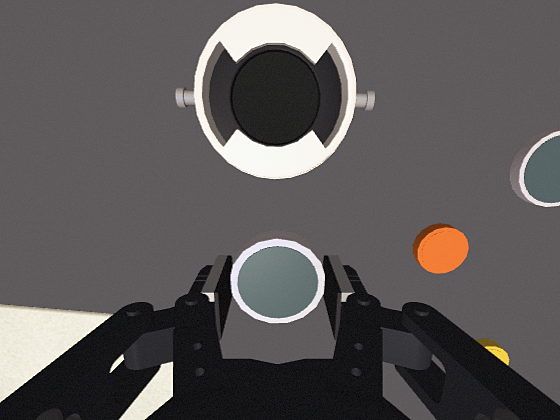

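View pics/w6c.png

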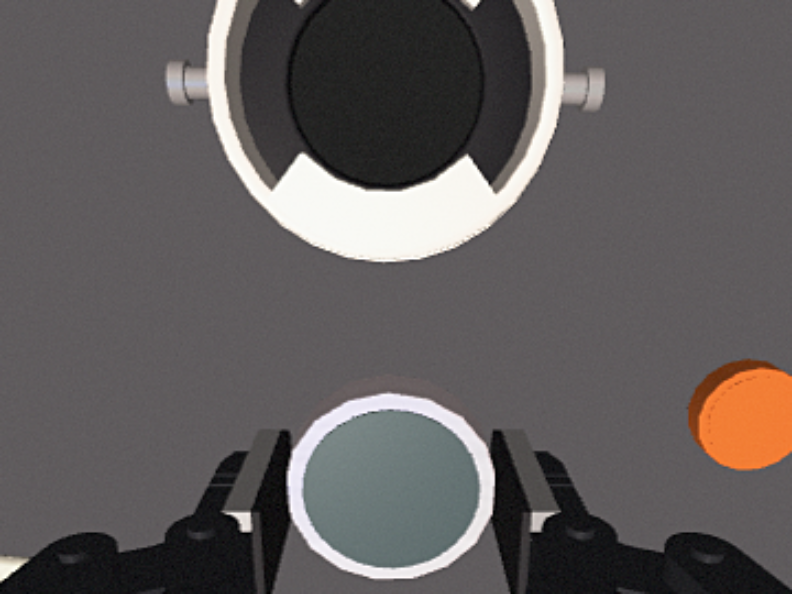

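Run:
```python
from h import *
from scipy.optimize import least_squares
np.set_printoptions(precision=2,suppress=True)
f=np.load('w6.npz');c={'T':f['T'],'intrinsics':f['K']}
im=cv2.imread('pics/w6.png');g=im.min(2)
m=(g>150).astype(np.uint8);n,l,st,ce=cv2.connectedComponentsWithStats(m)
k=l[160,275];reg=(l==k).astype(np.uint8);print(st[k])
hull=cv2.convexHull(max(cv2.findContours(reg,0,1)[0],key=cv2.contourArea))[:,0].astype(float)
def circ(x,y,z,r): return np.array([proj(c,(x+r*np.cos(a),y+r*np.sin(a),z)) for a in np.linspace(0,2*np.pi,120)])
def res(p):
    q=circ(p[0],p[1],60,54); 
    return [np.abs(cv2.pointPolygonTest(q.astype(np.float32).reshape(-1,1,2),tuple(map(float,h)),True)) for h in hull]
r=least_squares(res,[500,-50],diff_step=1e-4);print(r.x,np.mean(r.fun))
q=circ(*r.x,60,54);print(q.min(0),q.max(0),hull.min(0),hull.max(0))
# floor recess edge
d=circ(*r.x,40,32);print(d.min(0),d.max(0))
s=ctrl.sense();Rm=q2R(s['ee_rot']);print(s['time_s'],Rm.T@(np.array([*r.x,59])-s['eef_pos']))
```

```text
[  184     3   183   176 10104]
[499.58 -50.35] 1.5351066484785838
[192.78   2.89] [356.9  178.64] [184.   3.] [366. 178.]
[230.78  50.35] [319.35 144.81]
7.1 [-2.07 88.33 89.87]
```

>>> {"api": "jog_arm", "payload": {"targets": [{"offset": [-0.002, 0, 0.04], "yaw": 0}, {"offset": [-0.002, 0, 0.0885], "yaw": 0}, {"offset": [-0.002, 0, 0.0885], "yaw": 0}, {"offset": [-0.002, 0, 0.0885], "yaw": 0}, {"offset": [-0.002, 0.02, 0.0885], "yaw": 0}, {"offset": [-0.002, 0.04, 0.0885], "yaw": 0}, {"offset": [-0.002, 0.05, 0.0885], "yaw": 0}, {"offset": [-0.002, 0.05, 0.0885], "yaw": 0}, {"offset": [-0.002, 0.05, 0.0885], "yaw": 0}]}}

```text
time_s: 7.85
eef_pos: [501.3, -49.3, 97.5]
ee_rot: [-0.389, 0.39, 0.591, -0.589]
force: [-0.1, -0.8, -0.1]
grip_width: 0.545
```

Run:
```python
from h import *
np.set_printoptions(precision=2,suppress=True)
s=ctrl.sense();print(s['eef_pos'],s['joints'],s['grip_width'],s['time_s'],s['force'])
c=cap('wrist','w7.png');cap('scene','s7.png');cap('top','t7.png')
Rm=q2R(s['ee_rot']);print(Rm.T@(np.array([499.6,-50.3,56])-s['eef_pos']))
a=cv2.imread('pics/s7.png');b=cv2.imread('pics/w7.png')
cv2.imwrite('pics/c7.png',np.hstack([cv2.resize(a[130:270,190:330],(400,400)),cv2.resize(b[120:400,140:420],(400,400))]))
```

```text
[501.32 -49.25  97.48] [-0.33  0.44  1.75  0.    0.95 -2.31] 0.5452191975408611 7.85 [-0.12 -0.76 -0.12]
[-0.3  41.47  2.12]
```

View pics/c7.png

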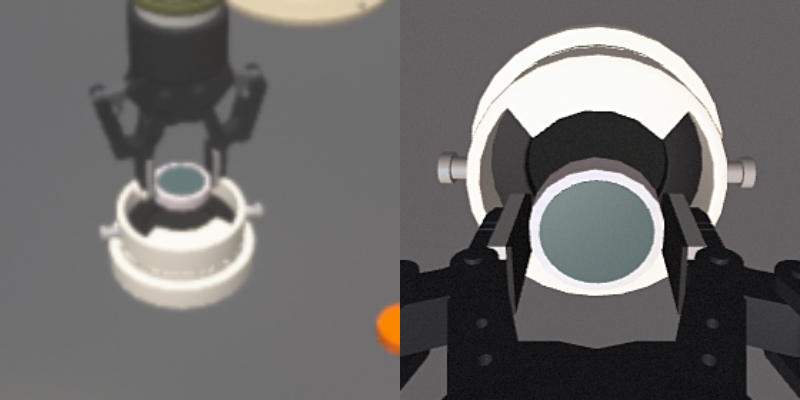

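>>> {"api": "jog_arm", "payload": {"targets": [{"offset": [0, 0.015, 0.001], "yaw": 0}, {"offset": [0, 0.028, 0.001], "yaw": 0}, {"offset": [0, 0.036, 0.001], "yaw": 0}, {"offset": [0, 0.0405, 0.001], "yaw": 0}, {"offset": [0, 0.0405, 0.001], "yaw": 0}, {"offset": [0, 0.0405, 0.001], "yaw": 0}, {"offset": [0, 0.0405, 0.001], "yaw": 0}]}}

```text
time_s: 8.58
eef_pos: [501.1, -50.2, 58.5]
ee_rot: [-0.388, 0.392, 0.591, -0.589]
force: [-0.4, -0.9, -1.0]
grip_width: 0.543
```

Run:
```python
from h import *
np.set_printoptions(precision=2,suppress=True)
s=ctrl.sense();print(s['eef_pos'],s['grip_width'],s['time_s'],s['force'])
cap('wrist','w8.png');cap('scene','s8.png')
a=cv2.imread('pics/s8.png');b=cv2.imread('pics/w8.png')
cv2.imwrite('pics/c8.png',np.hstack([cv2.resize(a[130:270,190:330],(400,400)),cv2.resize(b[120:400,140:420],(400,400))]))
```

```text
[501.15 -50.25  58.5 ] 0.5431164341470879 8.5833 [-0.44 -0.85 -0.95]
```

View pics/c8.png

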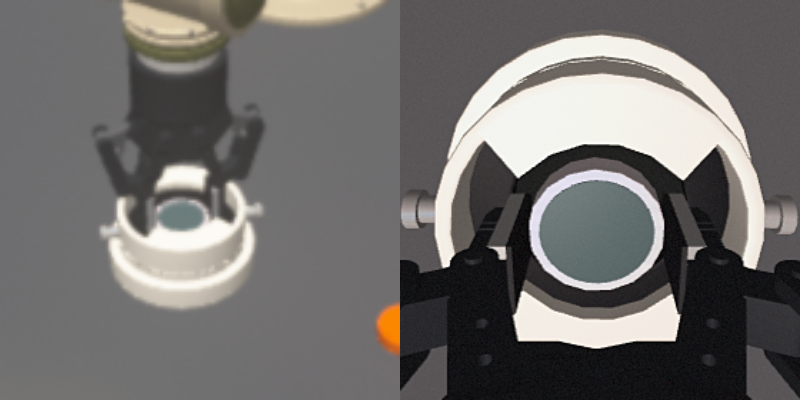

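>>> {"api": "jog_arm", "payload": {"targets": [{"offset": [0, 0.002, 0.001], "yaw": 0}, {"offset": [0, 0.004, 0.001], "yaw": 0}, {"offset": [0, 0.004, 0.001], "yaw": 0}, {"offset": [0, 0.004, 0.001], "yaw": 0}]}}

```text
time_s: 9.02
eef_pos: [500.1, -50.6, 54.3]
ee_rot: [-0.388, 0.391, 0.591, -0.589]
force: [-0.6, 0.2, -1.0]
grip_width: 0.54
```

>>> {"api": "jog_arm", "payload": {"targets": [{"offset": [0, 0.001, 0], "yaw": 0}, {"offset": [0, 0.001, 0], "yaw": 0}, {"offset": [0, 0.001, 0], "yaw": 0}, {"offset": [0, 0.001, 0], "yaw": 0}, {"offset": [0, 0.001, 0], "yaw": 0}], "fingers": 0.058}}

```text
time_s: 9.43
eef_pos: [500.1, -50.6, 53.3]
ee_rot: [-0.388, 0.391, 0.591, -0.589]
force: [-0.1, -0.5, -1.4]
grip_width: 0.681
```

>>> {"api": "jog_arm", "payload": {"targets": [{"offset": [0, -0.02, 0], "yaw": 0}, {"offset": [0, -0.05, 0], "yaw": 0}, {"offset": [0, -0.08, 0], "yaw": 0}, {"offset": [0, -0.1, -0.02], "yaw": 0}, {"offset": [0, -0.1, -0.05], "yaw": 0}, {"offset": [0, -0.1, -0.05], "yaw": 0}, {"offset": [0, -0.1, -0.05], "yaw": 0}]}}

```text
time_s: 10.02
eef_pos: [545.9, -30.6, 153.4]
ee_rot: [-0.388, 0.391, 0.591, -0.589]
force: [-0.1, -0.8, 0.4]
grip_width: 0.681
```

Run:
```python
from h import *
np.set_printoptions(precision=2,suppress=True)
s=ctrl.sense();print(s['eef_pos'],s['joints'],s['grip_width'],s['time_s'],s['force'])
c=cap('wrist','w9.png');t=cap('scene','s9.png');print(proj(c,(499.6,-50.3,44)))
for d in ctrl.regions_of('wrist','window_mid')[:3]:
    m=d['region'].astype(np.uint8);cn=max(cv2.findContours(m,0,1)[0],key=cv2.contourArea)
    u,v=cv2.fitEllipse(cn)[0];print(d['score'],d['box'],u,v,onz(c,u,v,44))
a=cv2.imread('pics/s9.png');b=cv2.imread('pics/w9.png')
cv2.imwrite('pics/c9.png',np.hstack([cv2.resize(a[130:270,190:330],(400,400)),cv2.resize(b[50:330,140:420],(400,400))]))
Rm=q2R(s['ee_rot']);print(Rm,Rm.T@(np.array([530,-298,170])-s['eef_pos']))
```

```text
[545.89 -30.62 153.36] [-0.27  0.45  1.56  0.    1.12 -2.25] 0.6806490647583217 10.0167 [-0.11 -0.75  0.36]
[278.24 153.76]
0.78 [409.1, 257.7, 461.7, 307.1] 433.0744323730469 281.0639343261719 [547.49 117.51  44.  ]
0.55 [245.1, 127.7, 308.6, 186.4] 277.1485900878906 155.3149871826172 [501.02 -50.61  44.  ]
[[-0.39  0.01 -0.92]
 [ 0.92  0.   -0.39]
 [-0.   -1.   -0.01]] [-239.67  -16.83  119.57]
```

View pics/c9.png

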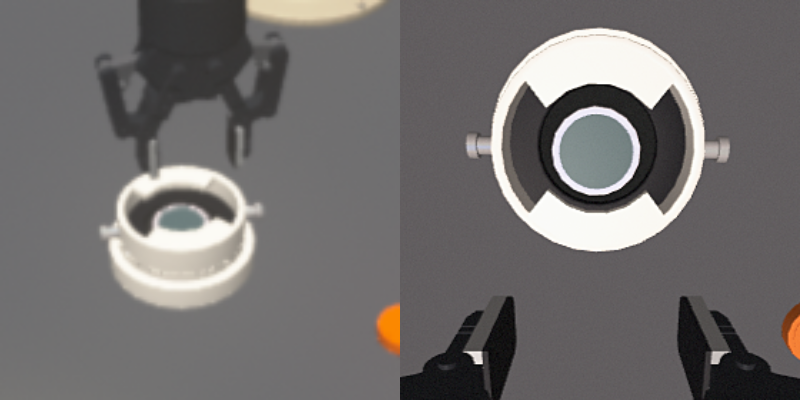

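>>> {"api": "jog_arm", "payload": {"targets": [{"offset": [-0.24, -0.017, 0.04], "yaw": 0}, {"offset": [-0.24, -0.017, 0.04], "yaw": 0}, {"offset": [-0.24, -0.017, 0.04], "yaw": 0}, {"offset": [-0.24, -0.017, 0.04], "yaw": 0}, {"offset": [-0.24, -0.017, 0.04], "yaw": 0}, {"offset": [-0.24, -0.017, 0.04], "yaw": 0}, {"offset": [-0.24, -0.017, 0.04], "yaw": 0}, {"offset": [-0.24, -0.017, 0.04], "yaw": 0}, {"offset": [-0.24, -0.017, 0.04], "yaw": 0}], "fingers": 0.045}}

```text
time_s: 10.92
eef_pos: [601.3, -267.2, 169.7]
ee_rot: [-0.39, 0.391, 0.591, -0.589]
force: [0.3, 0.2, -0.1]
grip_width: 0.527
```

Run:
```python
from h import *
np.set_printoptions(precision=2,suppress=True)
s=ctrl.sense();print(s['eef_pos'],s['joints'],s['grip_width'],s['time_s'],s['force'])
c=cap('wrist','w10.png');np.savez('w10.npz',T=c['T'],K=c['intrinsics']);print(proj(c,(530,-298,44)),proj(c,(530,-298,6)))
for d in ctrl.regions_of('wrist','ring_grip')[:3]: print(d['score'],d['box'])
a=cv2.imread('pics/w10.png');cv2.imwrite('pics/w10c.png',cv2.resize(a[50:250,130:430],None,fx=2.66,fy=2.66))
print(q2R(s['ee_rot']))
```

```text
[ 601.29 -267.24  169.71] [-0.6   0.67  1.16  0.    1.32 -2.57] 0.5268152540407198 10.9167 [ 0.31  0.17 -0.13]
[277.29 116.75] [277.3  116.97]
0.9 [253.0, 70.6, 302.5, 164.0]
0.87 [310.5, 0.0, 380.3, 45.6]
[[-0.39  0.   -0.92]
 [ 0.92  0.   -0.39]
 [ 0.   -1.   -0.  ]]
```

View pics/w10.png

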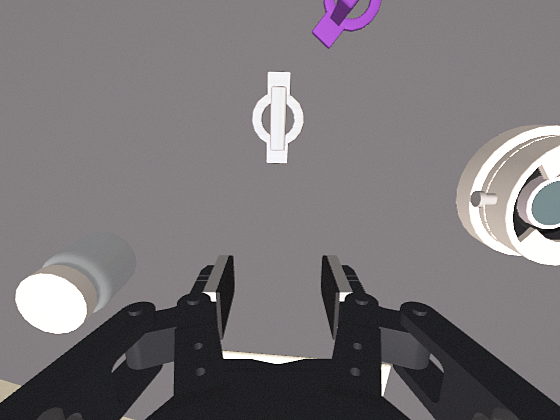

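View pics/w10c.png

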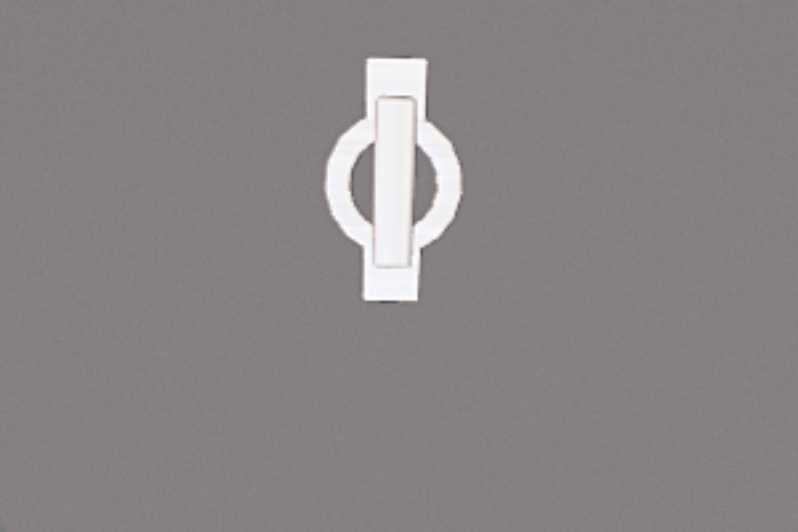

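Run:
```python
from h import *
np.set_printoptions(precision=2,suppress=True)
f=np.load('w10.npz');c={'T':f['T'],'intrinsics':f['K']}
s=ctrl.sense();Rm=q2R(s['ee_rot'])
for n,z,p,q in [('lug',5,(279.2,71.8),(276.8,162.8)),('bar',52,(278.3,86.1),(277.7,150.4))]:
    a,b=onz(c,*p,z),onz(c,*q,z);d=b-a;m=(a+b)/2
    print(n,m,np.linalg.norm(d),np.degrees(np.arctan2(d[1],d[0])),'tool',Rm.T@(m-s['eef_pos']))
print(np.degrees(np.arctan2(Rm[1,0],Rm[0,0])), s['time_s'])
```

```text
lug [ 531.59 -296.68    5.  ] 79.67732597983594 21.484414915546452 tool [ -0.21 164.91  76.95]
bar [ 531.49 -296.77   52.  ] 47.21285413084968 22.508164361792794 tool [ -0.27 117.91  76.89]
113.11183165369839 11.0167
```

>>> {"api": "jog_arm", "payload": {"targets": [{"offset": [0, 0.02, 0.04], "yaw": 0.015}, {"offset": [0, 0.05, 0.077], "yaw": 0.015}, {"offset": [0, 0.06, 0.077], "yaw": 0.015}, {"offset": [0, 0.085, 0.077], "yaw": 0.015}, {"offset": [0, 0.11, 0.077], "yaw": 0.015}, {"offset": [0, 0.125, 0.077], "yaw": 0.015}, {"offset": [0, 0.125, 0.077], "yaw": 0.015}, {"offset": [0, 0.125, 0.077], "yaw": 0.015}, {"offset": [0, 0.125, 0.077], "yaw": 0.015}]}}

```text
time_s: 11.77
eef_pos: [532.0, -296.4, 46.4]
ee_rot: [-0.392, 0.395, 0.588, -0.586]
force: [-0.9, 0.9, 0.2]
grip_width: 0.528
```

Run:
```python
from h import *
s=ctrl.sense();print(s['eef_pos'],s['joints'],s['force'],s['grip_width'],s['time_s'])
Rm=q2R(s['ee_rot']);print(Rm.T@([531.5,-296.7,44]-s['eef_pos']))
c=cap('wrist','w11.png')
```

```text
[ 531.97155227 -296.44002913   46.41195688] [-0.70185917  0.70751782  1.44226317  0.00395611  0.98765388 -2.66406453] [-0.90261126  0.854461    0.23606403] 0.5283965500165965 11.7667
[-0.05635307  2.40946184  0.54662634]
```

View pics/w11.png

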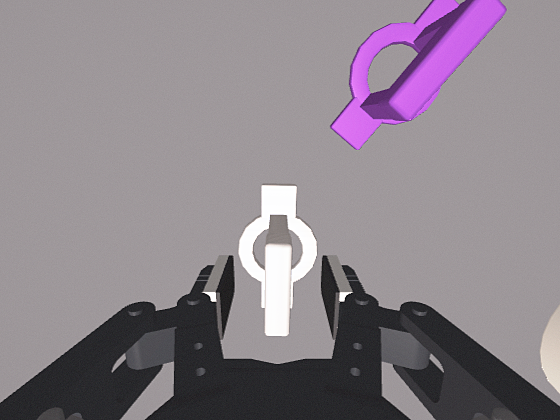

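>>> {"api": "jog_arm", "payload": {"targets": [{"offset": [0, 0.002, 0], "yaw": 0}, {"offset": [0, 0.002, 0], "yaw": 0}, {"offset": [0, 0.002, 0], "yaw": 0}, {"offset": [0, 0.002, 0], "yaw": 0}, {"offset": [0, 0.002, 0], "yaw": 0}, {"offset": [0, 0.002, 0], "yaw": 0}, {"offset": [0, 0.002, 0], "yaw": 0}], "fingers": 0.0, "grip_force": 50}}

```text
time_s: 12.4
eef_pos: [532.3, -296.7, 45.3]
ee_rot: [-0.392, 0.396, 0.588, -0.586]
force: [-1.4, 1.3, 5.5]
grip_width: 0.126
```

>>> {"api": "jog_arm", "payload": {"targets": [{"offset": [0, 0, 0], "yaw": 0}, {"offset": [0, 0, 0], "yaw": 0}]}}

```text
time_s: 12.57
eef_pos: [532.2, -296.7, 45.3]
ee_rot: [-0.392, 0.396, 0.588, -0.586]
force: [-0.9, 0.3, 1.6]
grip_width: 0.128
```

>>> {"api": "jog_arm", "payload": {"targets": [{"offset": [0, -0.02, 0], "yaw": 0}, {"offset": [0, -0.06, 0], "yaw": 0}, {"offset": [0, -0.1, 0], "yaw": 0}, {"offset": [0, -0.125, 0], "yaw": 0}, {"offset": [0.03, -0.125, -0.008], "yaw": 0.12}, {"offset": [0.065, -0.125, -0.017], "yaw": 0.24}, {"offset": [0.1, -0.125, -0.026], "yaw": 0.36}, {"offset": [0.135, -0.125, -0.035], "yaw": 0.48}, {"offset": [0.17, -0.125, -0.044], "yaw": 0.6}, {"offset": [0.2, -0.125, -0.053], "yaw": 0.72}, {"offset": [0.225, -0.125, -0.06], "yaw": 0.84}, {"offset": [0.24, -0.125, -0.063], "yaw": 0.96}]}}

```text
time_s: 13.57
eef_pos: [498.0, -48.1, 169.6]
ee_rot: [-0.62, 0.622, 0.339, -0.336]
force: [-0.2, 0.5, -1.5]
grip_width: 0.127
```

Run:
```python
from h import *
np.set_printoptions(precision=3,suppress=True)
s=ctrl.sense();print(s['eef_pos'],s['joints'],s['force'],s['grip_width'],s['time_s'])
Rm=q2R(s['ee_rot']);th=np.degrees(np.arctan2(Rm[1,0],Rm[0,0]));print(Rm[:,1],th,'yaw to 23.8',np.radians(th-23.8),Rm.T@([499.6,-50.3,160]-s['eef_pos']))
```

```text
[498.02  -48.082 169.608] [-0.332  0.335  1.686  0.002  1.116 -1.328] [-0.229  0.464 -1.483] 0.1265631553347059 13.5667
[ 0.006 -0.    -1.   ] 57.04703889366012 yaw to 23.8 0.580270295232982 [-1.029  9.617 -2.486]
```

>>> {"api": "jog_arm", "payload": {"targets": [{"offset": [-0.001, 0, -0.0025], "yaw": 0.12}, {"offset": [-0.001, 0, -0.0025], "yaw": 0.24}, {"offset": [-0.001, 0, -0.0025], "yaw": 0.36}, {"offset": [-0.001, 0, -0.0025], "yaw": 0.48}, {"offset": [-0.001, 0, -0.0025], "yaw": 0.59}, {"offset": [-0.001, 0, -0.0025], "yaw": 0.59}, {"offset": [-0.001, 0, -0.0025], "yaw": 0.59}]}}

```text
time_s: 14.15
eef_pos: [499.4, -50.3, 169.3]
ee_rot: [-0.692, 0.693, 0.145, -0.142]
force: [-0.4, -0.6, -1.9]
grip_width: 0.132
```

Run:
```python
from h import *
np.set_printoptions(precision=3,suppress=True)
s=ctrl.sense();print(s['eef_pos'],s['joints'],s['force'],s['grip_width'],s['time_s'])
Rm=q2R(s['ee_rot']);th=np.degrees(np.arctan2(Rm[1,0],Rm[0,0]));print(Rm[:,1],th,Rm.T@([499.6,-50.3,160]-s['eef_pos']))
cap('wrist','w12.png');cap('scene','s12.png');cap('top','t12.png')
a=cv2.imread('pics/s12.png')
cv2.imwrite('pics/c12.png',cv2.resize(a[110:270,190:350],(600,600)))
```

```text
[499.392 -50.251 169.346] [-0.335  0.339  1.681  0.002  1.117 -0.745] [-0.412 -0.622 -1.904] 0.1320697062261093 14.15
[ 0.005 -0.    -1.   ] 23.429715412732197 [ 0.129  9.347 -0.11 ]
```

View pics/w12.png

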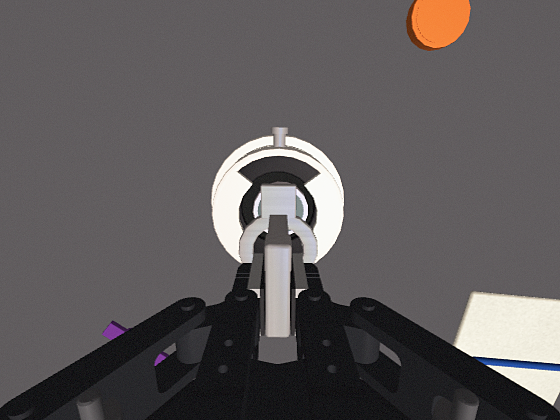

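View pics/c12.png

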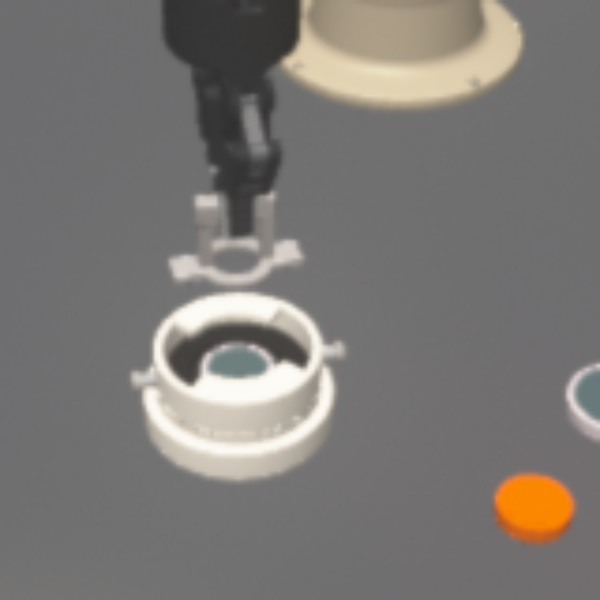

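>>> {"api": "jog_arm", "payload": {"targets": [{"offset": [0, 0.02, 0], "yaw": 0}, {"offset": [0, 0.04, 0], "yaw": 0}, {"offset": [0, 0.055, 0], "yaw": 0}, {"offset": [0, 0.065, 0], "yaw": 0}, {"offset": [0, 0.072, 0], "yaw": 0}, {"offset": [0, 0.075, 0], "yaw": 0}, {"offset": [0, 0.075, 0], "yaw": 0}, {"offset": [0, 0.075, 0], "yaw": 0}]}}

```text
time_s: 14.97
eef_pos: [500.2, -50.4, 95.1]
ee_rot: [-0.692, 0.693, 0.146, -0.141]
force: [0.0, -0.2, -1.7]
grip_width: 0.13
```

>>> {"api": "jog_arm", "payload": {"targets": [{"offset": [0, 0.002, 0], "yaw": 0}, {"offset": [0, 0.004, 0], "yaw": 0}, {"offset": [0, 0.004, 0], "yaw": 0}, {"offset": [0, 0.004, 0], "yaw": 0}]}}

```text
time_s: 15.3
eef_pos: [500.3, -50.4, 91.2]
ee_rot: [-0.692, 0.693, 0.146, -0.141]
force: [0.2, -0.8, -3.0]
grip_width: 0.128
```

Run:
```python
from h import *
np.set_printoptions(precision=3,suppress=True)
s=ctrl.sense();print(s['eef_pos'],s['joints'],s['force'],s['wrist_torque'],s['grip_width'],s['time_s'])
Rm=q2R(s['ee_rot']);th=np.degrees(np.arctan2(Rm[1,0],Rm[0,0]));print(Rm[:,1],th)
cap('wrist','w13.png');cap('scene','s13.png')
a=cv2.imread('pics/s13.png');b=cv2.imread('pics/w13.png')
cv2.imwrite('pics/c13.png',np.hstack([cv2.resize(a[130:270,190:330],(400,400)),cv2.resize(b[120:400,140:420],(400,400))]))
```

```text
[500.312 -50.397  91.174] [-0.335  0.449  1.756  0.002  0.93  -0.744] [ 0.204 -0.798 -2.957] [ 0.023 -0.011 -0.02 ] 0.12794651820277114 15.3
[ 0.006 -0.    -1.   ] 23.3996522338714
```

View pics/c13.png

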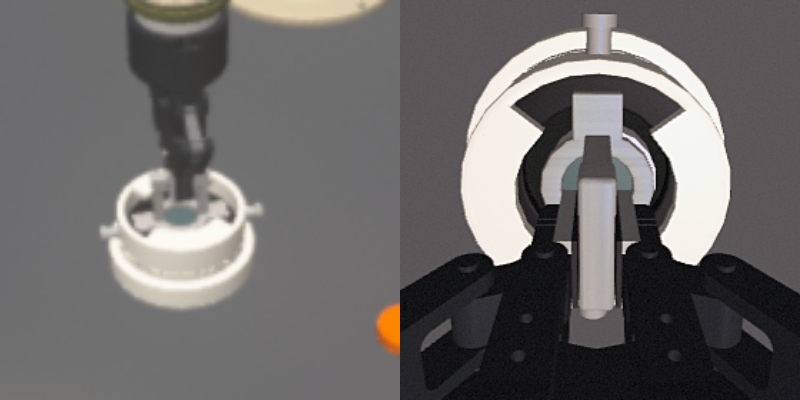

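>>> {"api": "jog_arm", "payload": {"targets": [{"offset": [0, 0.001, 0], "yaw": 0}, {"offset": [0, 0.002, 0], "yaw": 0}, {"offset": [0, 0.002, 0], "yaw": 0}, {"offset": [0, 0.002, 0], "yaw": 0}]}}

```text
time_s: 15.73
eef_pos: [500.5, -50.4, 89.4]
ee_rot: [-0.692, 0.693, 0.146, -0.141]
force: [-0.2, 0.5, 1.7]
grip_width: 0.129
```

>>> {"api": "jog_arm", "payload": {"targets": [{"offset": [-0.0005, 0, 0], "yaw": 0.1}, {"offset": [-0.0005, 0, 0], "yaw": 0.2}, {"offset": [-0.0005, 0, 0], "yaw": 0.3}, {"offset": [-0.0005, 0, 0], "yaw": 0.4}, {"offset": [-0.0005, 0, 0], "yaw": 0.5}, {"offset": [-0.0005, 0, 0], "yaw": 0.6}]}}

```text
time_s: 16.23
eef_pos: [500.2, -50.9, 89.5]
ee_rot: [-0.704, 0.704, -0.067, 0.072]
force: [0.2, -1.5, 0.1]
grip_width: 0.125
```

Run:
```python
from h import *
np.set_printoptions(precision=3,suppress=True)
s=ctrl.sense();print(s['eef_pos'],s['joints'],s['force'],s['wrist_torque'],s['grip_width'],s['time_s'])
Rm=q2R(s['ee_rot']);th=np.degrees(np.arctan2(Rm[1,0],Rm[0,0]));print(Rm[:,1],th,np.radians(th+67))
cap('wrist','w14.png')
```

```text
[500.164 -50.88   89.471] [-0.335  0.452  1.758  0.002  0.924 -0.14 ] [ 0.182 -1.523  0.13 ] [-0.229  0.019  0.001] 0.12513084358039417 16.2333
[ 0.007 -0.001 -1.   ] -11.253952380649713 0.9729520759312091
```

View pics/w14.png

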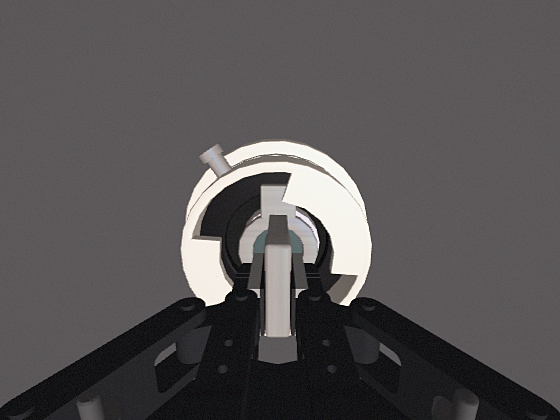

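>>> {"api": "jog_arm", "payload": {"targets": [{"offset": [0, 0, 0], "yaw": 0.1}, {"offset": [0, 0, 0], "yaw": 0.2}, {"offset": [0, 0, 0], "yaw": 0.3}, {"offset": [0, 0, 0], "yaw": 0.4}, {"offset": [0, 0, 0], "yaw": 0.5}, {"offset": [0, 0, 0], "yaw": 0.6}, {"offset": [0, 0, 0], "yaw": 0.7}, {"offset": [0, 0, 0], "yaw": 0.8}, {"offset": [0, 0, 0], "yaw": 0.9}, {"offset": [0, 0, 0], "yaw": 0.97}, {"offset": [0, 0, 0], "yaw": 0.97}, {"offset": [0, 0, 0], "yaw": 0.97}]}}

```text
time_s: 17.28
eef_pos: [500.2, -50.9, 89.5]
ee_rot: [0.591, -0.589, 0.388, -0.392]
force: [-0.3, -0.7, 0.2]
grip_width: 0.128
```

Run:
```python
from h import *
np.set_printoptions(precision=3,suppress=True)
s=ctrl.sense();print(s['eef_pos'],s['joints'],s['force'],s['wrist_torque'],s['grip_width'],s['time_s'])
Rm=q2R(s['ee_rot']);th=np.degrees(np.arctan2(Rm[1,0],Rm[0,0]));print(Rm[:,1],th,np.radians(th+67))
cap('wrist','w15.png')
```

```text
[500.183 -50.868  89.506] [-0.335  0.452  1.758  0.002  0.924  0.832] [-0.341 -0.709  0.164] [-0.088  0.055 -0.023] 0.12829017254394826 17.2833
[ 0.007 -0.001 -1.   ] -66.95768109708665 0.0007386041916697965
```

View pics/w15.png

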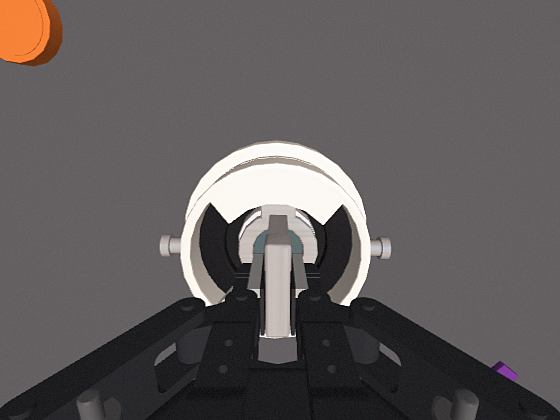

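>>> {"api": "jog_arm", "payload": {"targets": [{"offset": [0, 0, 0], "yaw": 0}, {"offset": [0, 0, 0], "yaw": 0}, {"offset": [0, 0, 0], "yaw": 0}, {"offset": [0, 0, 0], "yaw": 0}, {"offset": [0, 0, 0], "yaw": 0}, {"offset": [0, 0, 0], "yaw": 0}], "fingers": 0.04}}

```text
time_s: 17.83
eef_pos: [500.2, -50.9, 89.5]
ee_rot: [0.591, -0.589, 0.388, -0.392]
force: [0.8, -0.0, 0.5]
grip_width: 0.468
```

>>> {"api": "jog_arm", "payload": {"targets": [{"offset": [0, -0.01, 0], "yaw": 0}, {"offset": [0, -0.03, 0], "yaw": 0}, {"offset": [0, -0.06, 0], "yaw": 0}, {"offset": [0, -0.09, 0], "yaw": 0}, {"offset": [0, -0.1, -0.03], "yaw": 0}, {"offset": [0, -0.1, -0.06], "yaw": 0}, {"offset": [0, -0.1, -0.08], "yaw": 0}, {"offset": [0, -0.1, -0.08], "yaw": 0}, {"offset": [0, -0.1, -0.08], "yaw": 0}]}}

```text
time_s: 18.58
eef_pos: [425.7, -82.4, 190.0]
ee_rot: [0.591, -0.588, 0.387, -0.393]
force: [0.7, -0.4, 0.1]
grip_width: 0.471
```

Run:
```python
from h import *
np.set_printoptions(precision=3,suppress=True)
s=ctrl.sense();print(s['eef_pos'],s['force'],s['grip_width'],s['time_s'])
c=cap('wrist','w16.png');t=cap('scene','s16.png');np.savez('w16.npz',T=c['T'],K=c['intrinsics'])
print(proj(c,(499.6,-50.3,96)),proj(t,(499.6,-50.3,96)))
a=cv2.imread('pics/s16.png');b=cv2.imread('pics/w16.png')
cv2.imwrite('pics/c16.png',np.hstack([cv2.resize(a[130:270,190:330],(400,400)),cv2.resize(b[20:300,140:420],(400,400))]))
```

```text
[425.715 -82.364 189.95 ] [ 0.701 -0.398  0.083] 0.470647672806878 18.5833
[274.923 110.347] [252.03  190.815]
```

View pics/c16.png

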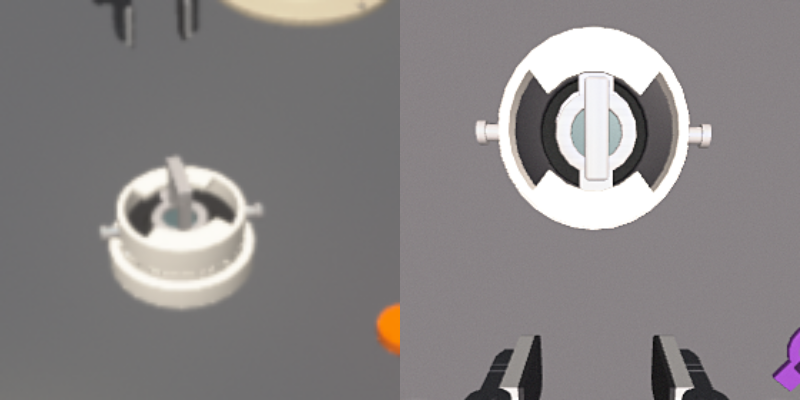

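Run:
```python
from h import *
np.set_printoptions(precision=2,suppress=True)
f=np.load('w16.npz');c={'T':f['T'],'intrinsics':f['K']}
a,b=onz(c,277.2,72,96),onz(c,277.2,145.5,96);d=b-a;print((a+b)/2,np.linalg.norm(d),np.degrees(np.arctan2(d[1],d[0])))
s=ctrl.sense();print(s['dq'],s['force']);print(ctrl.finish_job())
```

```text
[500.45 -51.65  96.  ] 48.06876486925654 -157.03236887105143
[ 0.01  0.01 -0.   -0.   -0.   -0.  ] [0.08 0.31 0.21]
the job is handed in; nothing more can be done
None
```

The mid-size window is flat on the cell floor, the steel ring is locked over it under both lips, and I handed the job in at about 18.6 s. `finish_job()` reports no verdict.

- **Window:** I gripped it by its rim and released it a few millimetres above the floor. The wrist camera then put it about 1.5 mm off the cell axis, level.
- **Ring:** I lowered it with both lugs through the slots until it touched the window. I then turned it 90° and let go.
- **Last check of the ring:** its bar lies along the cell's y axis, 90° from the slots, within about 1.5 mm of the axis. Measured at the expected 96 mm height of the bar's top, the bar came out 48.1 mm long against 48 mm, which fits a fully seated ring.
- **Clear of contact:** the gripper is off to the side, about 0.1 m above the ring's bar, and reads no contact force.

The orange, yellow and purple look-alikes were not touched. No check failed. The only disagreement was a 4 mm gap in x between the top and scene cameras' window positions, which I settled with close wrist views before grasping.

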